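# Zero the sample mill's dial and set it five clicks open

## Robot

A 6-joint arm with a two-finger parallel gripper is mounted at the origin on a cart in front of the work surface, level with it; the furniture and walls round the work are solid. World frame = base frame: x ahead of the robot, y to its left, z up, the work surface at z = 0. Lengths are in m, angles in rad, forces in N, time in s.
With the tool pointing down it reaches from about 0.375 to 0.925 m from the base axis. Payload 5.7 kg.
Tool frame: the origin (TCP) lies midway between the tips of the shut fingers; the grasp point (between the pads) lies 19 mm behind it; z points along the fingers, y is the line along which they close (so a half turn about z gives the same grasp; the last joint's range is limited). The gripper opens to 85 mm and grips with 20 to 120 N. Pads are 22 mm wide; open, the fingers measure 114 mm over their backs; the gripper's body (76 mm by 85 mm) begins 54 mm behind the grasp point. The pads swing forward as they close: fully open they stand 13 mm farther back than shut.
Start: joints at [-0.115, 0.359, 1.51, -0, 1.272, -0.115], TCP at [0.6, -0, 0.199] pointing down, gripper open.
Joint ranges: [-2.97, 2.97], [-1.01, 2.36], [0.21, 2.38], [-0.96, 4.11], [0.2, 2.71], [-2.98, 2.98]. Speed limits (rad/s): [2.39, 2.39, 3.14, 3.14, 3.14, 3.14].

## Interface

Orientations are given as [roll, pitch, yaw] about the fixed x, y, z axes, in that order (R = Rz(yaw) Ry(pitch) Rx(roll)).
In Python, from bench import ctrl, eyes gives the robot as it stands. Calls block until the motion is done:
- ctrl.move_ptp(position, orientation): joint-space move of the TCP to a pose.
- ctrl.move_straight(position, ori=None, v=0.15): straight line of the TCP; ori=None keeps the orientation; v is the mean speed in m/s.
- ctrl.movej(angles): joint-space move.
- ctrl.gripper_to(opening, force=None): finger opening in m; force is the grip in N (None keeps the last); returns when the fingers have stopped.
- ctrl.pause(seconds).
- ctrl.solve_ik(position, orientation): joint angles nearest the present ones, or None.
- ctrl.get_obs(): the state.
- eyes.read_camera(name): name is "scene" or "side" or "wrist"; returns a dict with "frame" (420x560x3 uint8, blue, green, red), "camera_matrix" (3x3 intrinsics, pixels), "R" (3x3) and "t" (3): a world point X has camera coordinates R X + t. Camera axes: x right, y down, z forward; pixel columns grow to the right and rows downward; lengths in m; the calibration is good to about 2 mm. A picture is of the moment at which its call begins. There is no depth.
A pose or a line that the arm cannot do raises ctrl.MotionError and nothing moves.
- ctrl.hand_in(): hands the job in; it is judged then, once.
The state is a dict: "t": time; "q": joint angles; "joint_velocities": joint speeds; "joint_efforts": joint torques, N m; "eef_pos": TCP position; "tool_rot": TCP orientation; "force": force on the tool from outside, world axes, zero at the start; "moment": the same for the moment, N m; "width": finger opening in m; "finger_force": force on a finger pad.
Only numpy, scipy, OpenCV 4.12 (cv2) and the standard library are available. Lean on these libraries where they do the work, as an engineer would, in place of code of your own. Each camera call takes 0.05 s, during which the arm holds its last target. There are 200 camera calls.

## Task

Set the grinding gap of the bench mill: turn the black dial on its top clockwise (seen from above) until it bears firmly on its stop, without forcing it (about 0.3 N m is right, never over 0.9), then turn it back exactly five clicks and let go. Leave the catch beaker, the red-capped jar and the conical flask standing where they are.

Things in the scene. Friction and masses are not known exactly. Their poses are not given: they have to be found in the camera images.
- dial_grip (a point): mill's dial: black round skirt 68 mm across, 10 mm high, with an upright bar on it 56 mm long, 14 mm wide, 38 mm high, a white line on one half of the bar's top. Site on the vertical turning axis, 14 mm below the bar's top, 24 mm above the skirt, about 168 mm above the worktop; turns with the dial: x along the bar towards the white line, y across the bar, z up
- dial_pointer (a point): outer end of the white line on top of the dial's bar, 26 mm from the axis, 14 mm above dial_grip. The dial starts 60 to 140 degrees away from its stop, which lies clockwise (from above). Where the stop lies differs from mill to mill, has no relation to the mill's front and is shown by no mark: it must be felt
- disc_gap (a joint): gap between the grinding discs in m: 0 on the stop, 0.00002 more per click back; noise far above a click, so do not set by it. Clicks are sprung detents 15 degrees of dial apart, the stop being click 0; between clicks the torque swings by about 0.1 N m either way. A dial let go within 5 degrees of a click settles into it
- cushion (a joint): the dial with its stop and clicks sits on a spring of 4 N m/rad. This is its wind-up in rad: 0 unloaded, negative when loaded clockwise, -0.075 at 0.3 N m; the dial is damaged beyond 0.225 (0.9 N m) either way. On the stop, further turning only winds the spring; that springs back and counts for no click
- mill_front (a point): middle of the front edge of the mill's foot, 60 mm in front of the dial's axis, at worktop level; x axis points from there to the dial's axis, z up. The mill is fixed: grey foot 177 x 150 mm, white housing 125 x 122 mm, 118 mm high, a steel spout at the front, low grey motor box behind; nothing on it is higher than the dial.
- catch_beaker_mid (a point): small clear glass beaker, 61 mm wide, 69 mm high, loose, standing under the mill's spout; the point lies on its axis 35 mm up. Must be left standing.
- jar_mid (a point): white jar with red cap, 63 mm wide, 98 mm high, loose; point on its axis 49 mm up. Must be left standing.
- conical_mid (a point): clear conical flask, 64 mm wide, 114 mm high, loose; point on its axis 57 mm up. Must be left standing.

How it is judged:
On the way:
1. dial turned clockwise onto its stop and bearing on it with at least 0.15 N m (value of joint disc_gap below 4e-06 m and value of joint cushion below -0.0375 rad), for 0.1 s.
At the end, for the whole second after the job is handed in: The dial rests, let go, in the fifth click back from the stop (disc gap 0.100 mm within 0.007 mm, a third of a click), its spring mount unloaded (within 0.02 rad); beaker, jar and flask are standing within 30 mm of where they were (value of joint disc_gap between 9.3e-05 and 0.000107 m and value of joint cushion between -0.02 and 0.02 rad and distance of each of catch_beaker_mid, jar_mid, conical_mid from where it was at the start of the episode below 0.03 m); the robot touches nothing.
It fails at once if dial forced: more than 0.9 N m on it (value of joint cushion below -0.225 rad or value of joint cushion above 0.225 rad).
It fails at once if beaker, jar or flask moved more than 30 mm or knocked over (distance of any of catch_beaker_mid, jar_mid, conical_mid from where it was at the start of the episode above 0.03 m or angle between any of catch_beaker_mid, jar_mid, conical_mid's own z axis and vertical above 0.5 rad).
It also fails if it takes over 72 s, if anything falls off the work surface, if the arm or the gripper's body presses on something with over 40 N, if the wrist force passes 120 N, or if a joint passes its speed limit or range.

## Working session

There is one attempt and no reset: what is moved stays moved. The work goes in short steps, each a Python script; the robot and the scene stay as the last script left them, time stands still between calls to the robot, and variables do not carry over. Pictures are saved under pics/ and viewed, at most 10 in all, crops included, and the job is handed in when it is done.

```bash
mkdir -p pics; ls; python3 - <<'E'
from bench import ctrl, eyes
import cv2,numpy as np
ims=[]
for n in("scene","side"):
    d=eyes.read_camera(n); cv2.imwrite(f"pics/{n}_raw0.png",d["frame"]); ims.append(d["frame"])
    np.savez(f"pics/{n}_cal.npz",K=d["camera_matrix"],R=d["R"],t=d["t"])
    print(n,-d["R"].T@d["t"])
for n,i in zip("ab",ims): cv2.imwrite(f"pics/{n}0.png",i)
o=ctrl.get_obs(); print(o)
E
```

```text
pics
scene [ 0.16839859 -0.56208705  0.91423317]
side [ 0.11260661 -0.6055347   0.66072153]
{'t': 0.1, 'q': array([-1.15108660e-01,  3.59444370e-01,  1.51133170e+00, -1.05333396e-05,
        1.27248432e+00, -1.15099027e-01]), 'joint_velocities': array([-0.00123798, -0.00143951, -0.00191405, -0.00176745, -0.00075252,
        0.00027282]), 'joint_efforts': array([ 5.04615236e-04, -5.28650415e+01, -2.79350227e+01, -1.37166940e-04,
        4.90131526e-03,  3.56782721e-05]), 'eef_pos': array([5.99335932e-01, 5.98114428e-05, 1.98228042e-01]), 'tool_rot': array([-3.13993480e+00, -1.81534120e-04,  1.57078965e+00]), 'force': array([0.21514921, 0.22699629, 0.37878673]), 'moment': array([0.03544405, 0.0024735 , 0.03716647]), 'finger_force': 0.0, 'width': 0.08538163907440366}
```

View pics/a0.png

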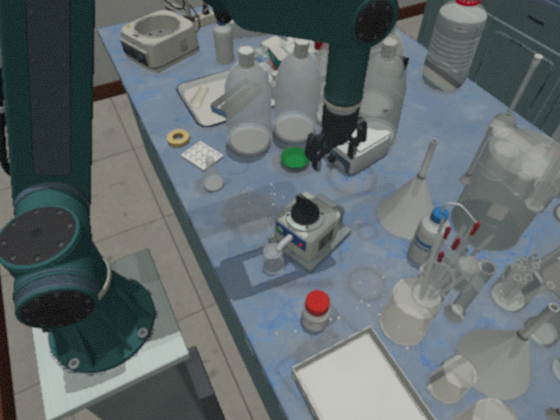

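View pics/b0.png

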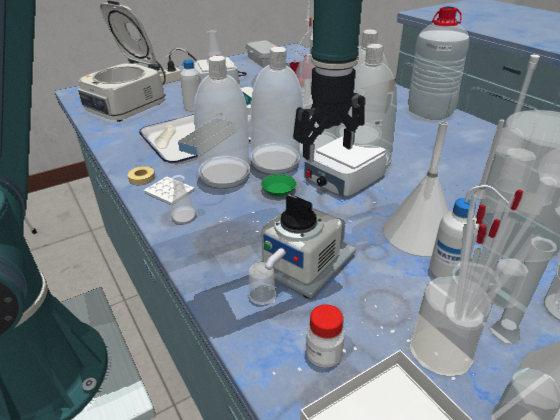

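The scene view shows the mill's dial at about (305,208), the side view at about (298,215). The jar is at (316,310) and (325,335), and the beaker sits under the spout. Next I'll zoom in on the dial in both views.

```bash
cat > h.py <<'E'
import numpy as np,cv2
def cal(n): d=np.load(f"pics/{n}_cal.npz"); return d["K"],d["R"],d["t"]
def ray(n,uv,z,c=None):
    K,R,t=c or cal(n); C=-R.T@t; d=R.T@np.linalg.inv(K)@np.array([uv[0],uv[1],1.])
    return C+d*(z-C[2])/d[2]
def tri(u1,u2,n1="scene",n2="side"):
    P=[]
    for n in(n1,n2):
        K,R,t=cal(n); P.append(K@np.c_[R,t])
    X=cv2.triangulatePoints(P[0],P[1],np.array(u1,float).reshape(2,1),np.array(u2,float).reshape(2,1)); return (X[:3]/X[3]).ravel()
E
python3 - <<'E'
import cv2,numpy as np
from h import *
a=cv2.imread("pics/scene_raw0.png")[185:240,270:335];b=cv2.imread("pics/side_raw0.png")[185:240,265:330]
f=lambda i:cv2.resize(i,None,fx=6,fy=6,interpolation=cv2.INTER_CUBIC)
cv2.imwrite("pics/crop1.png",np.hstack([f(a),f(b)]))
print(tri((305,208),(298,215)),ray("scene",(305,205),.17),ray("side",(298,212),.17))
E
```

```text
[ 0.52488262 -0.00945771  0.1337253 ] [ 0.51206853 -0.02645378  0.17      ] [ 0.50245856 -0.04324416  0.17      ]
```

View pics/crop1.png

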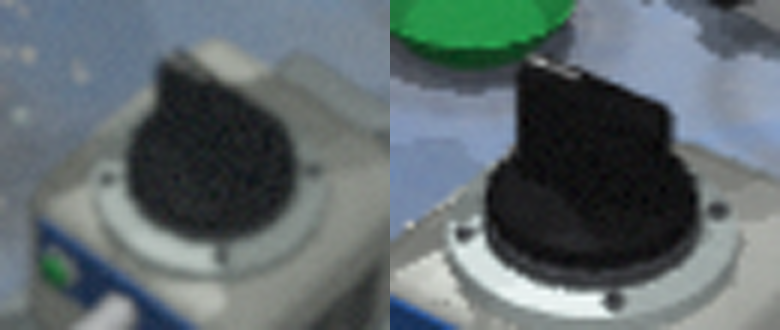

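Crop: the bar's white line is on its upper-left end. In the side view the bar top runs from about (288,195), the white end, to (311,202). I'll raise above the dial and check with the wrist camera.

```bash
python3 - <<'E'
from bench import ctrl, eyes
from h import *
print("tri skirt",tri((305.3,211.5),(298.6,220.8)))
c=(ray("side",(288,195.5),.182)+ray("side",(311,202.5),.182))/2; print("bar c",c)
p=ray("side",(288,195.5),.182); print("pointer",p, ray("side",(311,202.5),.182))
print("jar",ray("side",(326,315),.098))
o=ctrl.get_obs()
ctrl.move_straight([.56,0,.36],v=.2)
d=eyes.read_camera("wrist"); cv2.imwrite("pics/w1.png",d["frame"])
np.savez("pics/wrist_cal.npz",K=d["camera_matrix"],R=d["R"],t=d["t"]); print(-d["R"].T@d["t"],d["R"])
print(ctrl.get_obs()["t"])
E
```

```text
tri skirt [ 0.52728314 -0.00835808  0.11773504]
bar c [ 0.51882021 -0.02343226  0.182     ]
pointer [ 0.50733307 -0.00178544  0.182     ] [ 0.53030736 -0.04507907  0.182     ]
jar [ 0.43679716 -0.22235216  0.098     ]
[0.56031452 0.08532998 0.53351026] [[ 9.99997369e-01  1.87374337e-04 -2.28629055e-03]
 [ 9.28537006e-04 -9.44423246e-01  3.28730696e-01]
 [-2.09763024e-03 -3.28731954e-01 -9.44420935e-01]]
1.1333
```

View pics/w1.png

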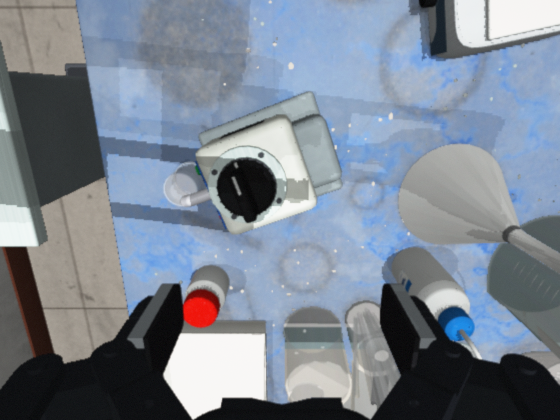

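The wrist view shows the dial at about (248,190), the white line at about (234,180), the jar cap at (201,308), the beaker at (185,185) and clear space around the dial. Measuring it now.

```bash
python3 - <<'E'
from h import *
im=cv2.imread("pics/w1.png"); g=im.max(2)
m=(g<75).astype(np.uint8); m[:, :200]=0;m[:,300:]=0;m[:130]=0;m[240:]=0
m=cv2.morphologyEx(m,cv2.MORPH_CLOSE,np.ones((7,7)))
n,l,s,c=cv2.connectedComponentsWithStats(m); k=1+s[1:,4].argmax(); print(s[k],c[k])
cn=max(cv2.findContours((l==k).astype(np.uint8),0,1)[0],key=cv2.contourArea)[:,0].astype(float)
# skirt circle on z=.139, robust against the bar
P=np.array([ray("wrist",p,.141)[:2] for p in cn])
from scipy.optimize import least_squares
r=least_squares(lambda x:np.hypot(*(P-x[:2]).T)-.034,[*P.mean(0)],loss="soft_l1",f_scale=.001); print("axis from skirt",r.x)
# white line
crop=g[155:230,215:285]; 
w=(g>95).astype(np.uint8)*(cv2.erode((l==k).astype(np.uint8),np.ones((5,5)))); q=np.argwhere(w)[:,::-1]; print(len(q))
pts=np.array([ray("wrist",p,.182)[:2] for p in q]); a=pts-r.x; print("line pts",a.min(0),a.max(0),"mean",a.mean(0),np.degrees(np.arctan2(*a.mean(0)[::-1])))
vx=cv2.fitLine(pts.astype(np.float32),1,0,.01,.01).ravel(); print(vx,np.degrees(np.arctan2(vx[1],vx[0])))
t=(pts-vx[2:])@vx[:2]; print(vx[2:]+t.min()*vx[:2],vx[2:]+t.max()*vx[:2])
z=cv2.resize(im[150:235,205:290],None,fx=7,fy=7,interpolation=cv2.INTER_CUBIC);cv2.imwrite("pics/crop2.png",cv2.convertScaleAbs(z,alpha=1.8))
E
```

```text
[ 212  158   69   65 2861] [245.83327508 187.86473261]
axis from skirt [ 0.51845988 -0.01981628]
67
line pts [-0.02481182  0.00471447] [-0.00203164  0.03744876] mean [-0.00668597  0.01830908] 110.06080052440505
[ 0.12616073 -0.9920098   0.5126627  -0.00333278] -82.752205
[0.51003673 0.01731542] [ 0.51419412 -0.01537437]
```

View pics/crop2.png

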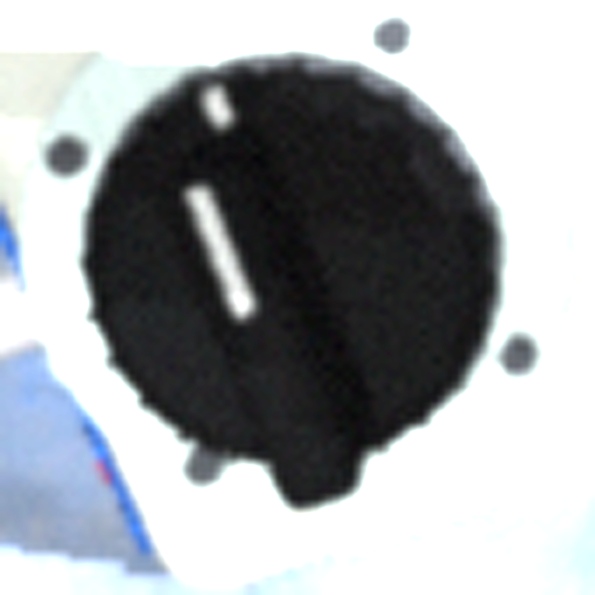

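The crop shows the white line from image px (233.1,177.1), outer end, to (239.7,194.6), inner end. The skirt centre is near (246.9,186.9).

```bash
python3 - <<'E'
from h import *
print(ray("wrist",(246.9,186.6),.142))
a,b=ray("wrist",(233.1,176.8),.182),ray("wrist",(239.9,195),.182); d=(a-b)[:2]
L=np.linalg.norm(d);d/=L; print(a,b,L,np.degrees(np.arctan2(d[1],d[0])),"axis",a[:2]-.026*d)
print("side pointer ang",np.degrees(np.arctan2(.0433,-.023)))
for n,uv,z in(("jar",(201,308),.098),("beaker",(183,183),.069)): print(n,ray("wrist",uv,z))
E
```

```text
[ 0.51968239 -0.01761966  0.142     ]
[0.50994364 0.00329868 0.182     ] [ 0.51619709 -0.01619017  0.182     ] 0.0204675580303895 107.79005245208761 axis [ 0.51788742 -0.02145806]
side pointer ang 117.97624936430742
jar [ 0.44210208 -0.21221214  0.098     ]
beaker [ 0.42467302 -0.03179828  0.069     ]
```

Three estimates of the axis agree at about (0.5185, -0.0205), with the bar at about 108°. I'll descend and grip gently.

```bash
python3 - <<'E'
from bench import ctrl, eyes
from h import *
A=[.5185,-.0205]; yaw=np.radians(108)
def st(s):
    o=ctrl.get_obs(); print(s,round(o["t"],2),o["eef_pos"].round(4),"F",o["force"].round(2),"M",o["moment"].round(3),"w",round(o["width"],4),"ff",round(o["finger_force"],1),"q6",o["q"][5].round(4))
ctrl.move_ptp(A+[.24],[np.pi,0,yaw]); st("above")
print("ik for yaw-150", ctrl.solve_ik(A+[.24],[np.pi,0,yaw-2.6]))
st("above2")
ctrl.move_straight(A+[.153],v=.1); st("down")
ctrl.gripper_to(0.0,force=25); st("grip")
ctrl.pause(.2); st("grip")
d=eyes.read_camera("side"); im=d["frame"][120:300,200:400]; cv2.imwrite("pics/g1.png",cv2.resize(im,None,fx=3,fy=3))
E
```

```text
above 1.71 [ 0.519  -0.0205  0.24  ] F [0.64 0.44 0.53] M [ 0.022 -0.026 -0.014] w 0.0854 ff 0.0 q6 -0.4848
ik for yaw-150 [-1.72689411e-01  2.04513529e-01  1.62619446e+00 -4.44089210e-16
  1.31088467e+00  2.11315132e+00]
above2 1.71 [ 0.519  -0.0205  0.24  ] F [0.64 0.44 0.53] M [ 0.022 -0.026 -0.014] w 0.0854 ff 0.0 q6 -0.4848
down 2.73 [ 0.5192 -0.0206  0.1537] F [ 0.26 -1.03 -0.08] M [ 0.012  0.015 -0.055] w 0.0855 ff 0.0 q6 -0.4868
grip 3.49 [ 0.5185 -0.0205  0.153 ] F [ 0.11 -0.32  0.21] M [ 0.028 -0.022  0.006] w -0.0002 ff 0.0 q6 -0.4868
grip 3.69 [ 0.5185 -0.0205  0.153 ] F [-0.32 -0.24  0.57] M [-0.026  0.007  0.018] w -0.0 ff 0.0 q6 -0.4868
```

View pics/g1.png

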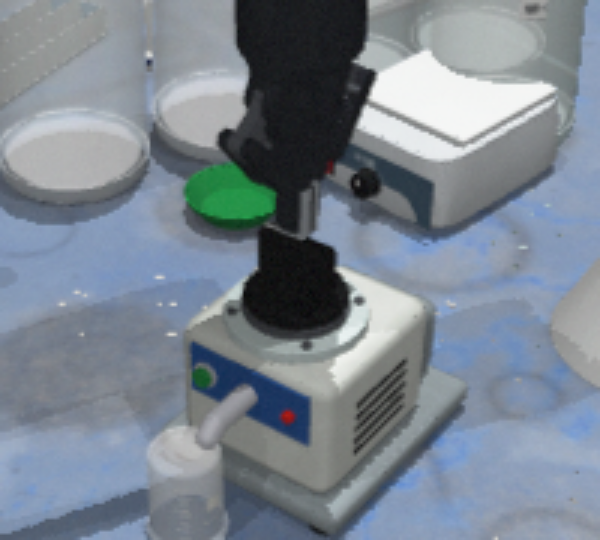

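The fingers closed to zero behind the bar. The bar's top edge at crop (264,225)–(333,247) hides the tips. I'll project the TCP to find the offset.

```bash
python3 - <<'E'
from bench import ctrl, eyes
from h import *
ctrl.gripper_to(.085); ctrl.move_straight([.5185,-.0205,.24],v=.12)
def proj(n,X):
    K,R,t=cal(n);p=K@(R@np.array(X)+t);return (p[:2]/p[2]).round(1)
for n in("scene","side"):
    d=eyes.read_camera(n); np.savez(f"pics/{n}_cal.npz",K=d["camera_matrix"],R=d["R"],t=d["t"]); cv2.imwrite(f"pics/{n}_2.png",d["frame"])
    print(n,"tcp .153",proj(n,[.5185,-.0205,.153]),".182",proj(n,[.5185,-.0205,.182]),"now .24",proj(n,[.5185,-.0205,.24]))
d=eyes.read_camera("wrist");np.savez("pics/wrist2_cal.npz",K=d["camera_matrix"],R=d["R"],t=d["t"]);cv2.imwrite("pics/w2.png",d["frame"])
print("wrist",-d["R"].T@d["t"],proj("wrist2",[.5185,-.0205,.182]))
a=cv2.imread("pics/scene_2.png")[150:250,260:360];b=cv2.imread("pics/side_2.png")[130:250,240:350]
w=cv2.resize(d["frame"],(392,294))
r=lambda i:cv2.resize(i,(392,294),interpolation=cv2.INTER_CUBIC)
cv2.imwrite("pics/c3.png",np.vstack([np.hstack([r(a),r(b)]),np.hstack([w,w])]))
E
```

```text
scene tcp .153 [305.8 207. ] .182 [306.4 199. ] now .24 [307.7 181.8]
side tcp .153 [298.1 210.8] .182 [298.3 198.3] now .24 [298.8 171.8]
wrist [0.49235094 0.06072313 0.41379303] [281.6 220.3]
```

View pics/c3.png

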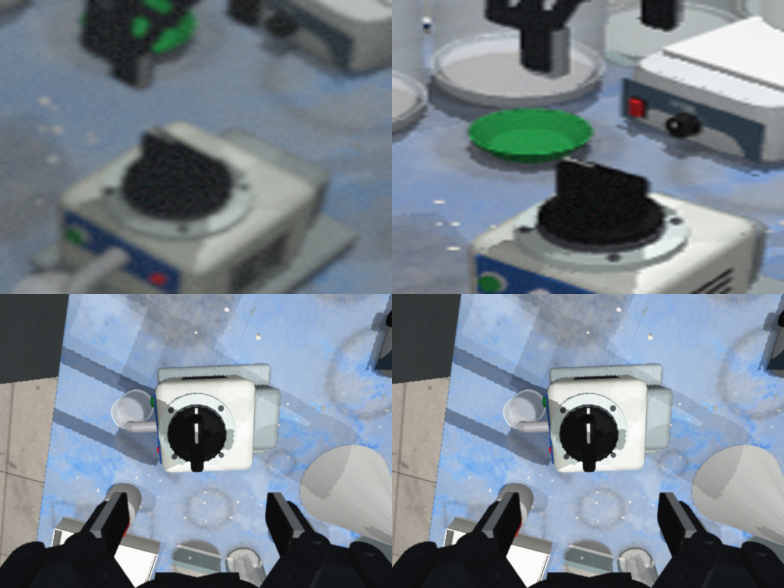

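In both views the fingers look about 30 mm higher than the reported TCP, while the xy projections agree. I'll shut the gripper here and triangulate the tip.

```bash
python3 - <<'E'
from bench import ctrl, eyes
from h import *
ctrl.gripper_to(0.0)
print(ctrl.get_obs()["eef_pos"],ctrl.get_obs()["q"].round(4))
out=[]
for n,(x,y) in(("scene",(270,130)),("side",(260,120))):
    f=eyes.read_camera(n)["frame"]; cv2.imwrite(f"pics/{n}_3.png",f); out.append(cv2.resize(f[y:y+80,x:x+70],None,fx=5,fy=5,interpolation=cv2.INTER_CUBIC))
cv2.imwrite("pics/c4.png",np.hstack(out))
E
```

```text
[ 0.51853508 -0.02052851  0.24004348] [-0.1727  0.2045  1.6262 -0.      1.3109 -0.4869]
```

View pics/c4.png

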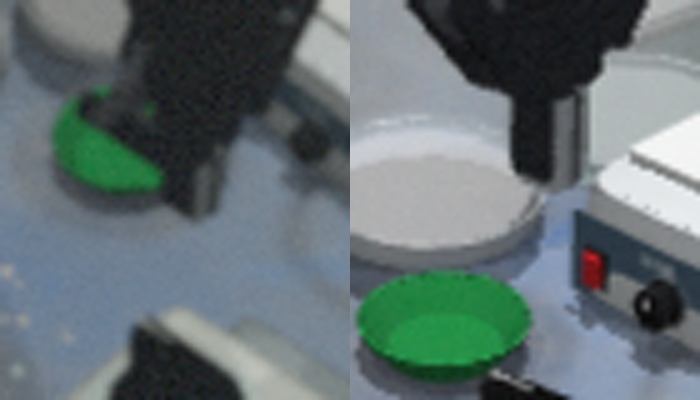

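The shut tip is at scene px (308.4,171) and side px (299.6,156). The predicted positions were (307.7,181.8) and (298.8,171.8).

```bash
python3 - <<'E'
from h import *
print(tri((308.4,171),(299.6,156)))
for z in(.26,.27,.275,.28): print(z,ray("scene",(308.4,171),z),ray("side",(299.6,156),z))
# bar top: both ends of white end in both views
print("bar white end", tri((299.5,194.5),(288,195.5)))
E
```

```text
[ 0.52058241 -0.01822053  0.27076536]
0.26 [ 0.52599067 -0.00868868  0.26      ] [ 0.53223716 -0.00240981  0.26      ]
0.27 [ 0.52052485 -0.01714741  0.27      ] [ 0.52176529 -0.01746078  0.27      ]
0.275 [ 0.51779194 -0.02137678  0.275     ] [ 0.51652935 -0.02498627  0.275     ]
0.28 [ 0.51505903 -0.02560614  0.28      ] [ 0.51129341 -0.03251175  0.28      ]
bar white end [0.51243335 0.00395503 0.1768452 ]
```

By triangulation the real tips are 32 mm above the reported TCP, with xy matching. That explains closing above the bar. I'll redo the grip with that height correction and guard the descent.

```bash
cat >> h.py <<'E'
def st(ctrl,s):
    o=ctrl.get_obs(); print(s,round(o["t"],2),o["eef_pos"].round(4),"F",o["force"].round(2),"M",o["moment"].round(3),"w",round(o["width"],4),"ff",round(o["finger_force"],1),"q6",o["q"][5].round(4)); return o
E
python3 - <<'E'
from bench import ctrl, eyes
from h import *
ctrl.gripper_to(.085); A=[.5185,-.0205]
ctrl.move_straight(A+[.15],v=.15)
for z in(.14,.13,.122):
    ctrl.move_straight(A+[z],v=.06); o=st(ctrl,z)
    if abs(o["force"][2])>4: break
else:
    ctrl.gripper_to(0.0,force=25); st(ctrl,"grip"); ctrl.pause(.2); st(ctrl,"grip"); ctrl.pause(.1); st(ctrl,"grip")
E
```

```text
0.14 8.27 [ 0.5183 -0.0205  0.14  ] F [0.19 0.39 0.16] M [0.018 0.02  0.02 ] w 0.085 ff 0.0 q6 -0.4869
0.13 8.58 [ 0.518  -0.0204  0.1295] F [-0.98 -0.32  0.22] M [-0.042 -0.019 -0.046] w 0.0849 ff 0.0 q6 -0.4869
0.122 8.87 [ 0.518  -0.0204  0.1215] F [ 0.34 -0.42 -0.12] M [ 0.052 -0.043 -0.035] w 0.0848 ff 0.0 q6 -0.4869
grip 9.51 [ 0.5176 -0.0207  0.1222] F [-2.57 -2.28  6.04] M [-0.16   0.604  0.035] w 0.0136 ff 28.3 q6 -0.4869
grip 9.71 [ 0.5176 -0.0207  0.1222] F [-3.62 -0.87  5.63] M [-0.239  0.592  0.066] w 0.0133 ff 28.3 q6 -0.4869
grip 9.81 [ 0.5176 -0.0207  0.1222] F [-3.86 -1.45  6.14] M [-0.212  0.626  0.02 ] w 0.0136 ff 28.3 q6 -0.4869
```

It's now gripping the bar: width 13.6 mm, Mz near 0. I'll shift about 1 mm to relieve the side force, firm up the grip, then turn clockwise in guarded steps.

```bash
cat >> h.py <<'E'
def mz(ctrl,n=4):
    v=[]
    for _ in range(n):
        o=ctrl.get_obs(); v.append(np.r_[o["force"],o["moment"]]); ctrl.pause(.02)
    return np.mean(v,0),o
def turn(ctrl,deg):  # + = clockwise from above
    q=np.array(turn.q); q[5]+=np.radians(deg); ctrl.movej(list(q)); turn.q=q
E
python3 - <<'E'
from bench import ctrl
from h import *
ctrl.move_straight([.5176,-.0208,.122],v=.02); ctrl.gripper_to(0.0,force=60); ctrl.pause(.2)
m,o=mz(ctrl); print(o["t"],m.round(3),o["width"])
turn.q=o["q"]; turn.q[5]=-.4869; tot=0
while tot<56:
    turn(ctrl,4); tot+=4; m,o=mz(ctrl,3); print(tot,round(o["t"],2),np.degrees(o["q"][5]).round(2),o["eef_pos"].round(4)[:2],m[[0,1,2,5]].round(2))
    if m[5]>.22 or np.hypot(*m[:2])>15: break
E
```

```text
10.525 [-1.84   0.04   6.088  0.051  0.384  0.084] 0.01267875432994493
4 10.82 -24.01 [ 0.5176 -0.0208] [-1.67  0.26  3.44  0.01]
8 11.12 -20.05 [ 0.5177 -0.0208] [-2.1  -0.33  3.98 -0.03]
12 11.43 -16.06 [ 0.5177 -0.0208] [-1.61  0.35  3.24 -0.11]
16 11.72 -12.07 [ 0.5177 -0.0208] [-1.35  0.57  3.5   0.06]
20 12.03 -8.07 [ 0.5178 -0.0208] [-1.02 -0.15  3.32  0.03]
24 12.32 -4.07 [ 0.5178 -0.0208] [-0.69  0.07  2.59 -0.01]
28 12.62 -0.07 [ 0.5178 -0.0208] [ 0.17  0.07  2.15 -0.06]
32 12.93 3.93 [ 0.5178 -0.0208] [ 0.19 -0.31  2.18  0.  ]
36 13.22 7.93 [ 0.5179 -0.0209] [ 0.44 -0.74  2.31 -0.02]
40 13.53 11.93 [ 0.5179 -0.0209] [ 1.02 -0.64  2.19 -0.06]
44 13.82 15.93 [ 0.5179 -0.0209] [ 1.72 -1.4   1.45 -0.  ]
48 14.12 19.93 [ 0.5179 -0.0209] [ 2.33 -1.36  0.91  0.01]
52 14.43 23.93 [ 0.5179 -0.0209] [ 2.81 -1.27  1.17 -0.03]
56 14.72 27.94 [ 0.518  -0.0209] [ 3.15 -2.68  0.64 -0.09]
```

Turning smoothly with low forces. I'll continue in fine steps until the stop is felt.

```bash
python3 - <<'E'
from bench import ctrl
from h import *
o=ctrl.get_obs(); turn.q=o["q"]; tot=56
while tot<150:
    turn(ctrl,1.5); tot+=1.5; m,o=mz(ctrl,4); print(tot,round(o["t"],2),np.degrees(o["q"][5]).round(2),m[[0,1,5]].round(2))
    if m[5]>.28 or np.hypot(*m[:2])>15: break
E
```

```text
57.5 15.04 29.37 [ 2.88 -2.24 -0.08]
59.0 15.36 30.88 [ 3.03 -2.62 -0.01]
60.5 15.68 32.38 [ 2.94 -2.66  0.06]
62.0 15.99 33.89 [ 3.14 -2.73  0.05]
63.5 16.31 35.39 [ 3.11 -3.02  0.06]
65.0 16.62 36.89 [ 3.41 -3.12  0.01]
66.5 16.94 38.39 [ 2.8  -3.47  0.01]
68.0 17.26 39.89 [ 3.56 -3.86 -0.04]
69.5 17.57 41.42 [ 3.48 -3.84 -0.03]
71.0 17.89 42.92 [ 3.51 -3.25 -0.08]
72.5 18.21 44.42 [ 3.68 -3.65 -0.09]
74.0 18.52 45.92 [ 3.51 -3.63 -0.02]
75.5 18.84 47.41 [ 3.69 -4.18  0.05]
77.0 19.16 48.91 [ 3.77 -4.03  0.03]
78.5 19.48 50.41 [ 3.21 -3.98  0.02]
80.0 19.79 51.91 [ 3.36 -4.25  0.01]
81.5 20.11 53.41 [ 3.62 -3.83 -0.01]
83.0 20.43 54.92 [ 3.29 -3.98 -0.03]
84.5 20.74 56.42 [ 3.6  -3.98 -0.04]
86.0 21.06 57.92 [ 3.28 -3.87 -0.05]
87.5 21.38 59.42 [ 3.82 -3.65 -0.06]
89.0 21.69 60.92 [ 3.66 -3.91 -0.05]
90.5 22.01 62.41 [ 3.48 -4.27  0.04]
92.0 22.32 63.91 [ 3.78 -4.69  0.09]
93.5 22.64 65.41 [ 3.46 -4.51  0.  ]
95.0 22.96 66.91 [ 3.7  -4.03  0.01]
96.5 23.27 68.42 [ 3.34 -4.93  0.  ]
98.0 23.59 69.92 [ 3.62 -4.79 -0.04]
99.5 23.91 71.42 [ 3.58 -4.53 -0.04]
101.0 24.23 72.92 [ 3.84 -5.08 -0.08]
102.5 24.54 74.42 [ 3.45 -4.62 -0.05]
104.0 24.86 75.91 [ 3.56 -5.14 -0.  ]
105.5 25.18 77.41 [ 3.38 -4.86  0.06]
107.0 25.49 78.91 [ 3.58 -4.72  0.05]
108.5 25.81 80.41 [ 3.45 -4.86  0.04]
110.0 26.12 81.92 [ 3.43 -5.2   0.03]
111.5 26.44 83.41 [ 3.34 -5.14 -0.02]
113.0 26.76 84.91 [ 3.64 -4.95 -0.02]
114.5 27.07 86.42 [ 3.07 -4.79 -0.05]
116.0 27.39 87.92 [ 2.96 -5.7  -0.06]
117.5 27.71 89.42 [ 3.46 -5.57 -0.09]
119.0 28.02 90.91 [ 3.03 -4.98 -0.01]
120.5 28.34 92.41 [ 3.66 -5.13  0.09]
122.0 28.66 93.9 [ 3.23 -5.21  0.18]
123.5 28.98 95.39 [ 3.25 -5.17  0.28]
```

The stop shows clearly: the torque rises about 3.7 N m/rad from q6≈91.2°, and the click zero crossings at 76.1, 61.7, 46.4 and 31.2 fit the 15° pitch. I'll press to about 0.31, hold, go back 75°, and check the torque around the click.

```bash
python3 - <<'E'
from bench import ctrl
from h import *
o=ctrl.get_obs(); turn.q=o["q"]
turn(ctrl,.4); ctrl.pause(.3); m,o=mz(ctrl,5); print("stop",round(o["t"],2),np.degrees(o["q"][5]).round(2),m[[0,1,5]].round(2))
def to(d): turn(ctrl,d-np.degrees(turn.q[5]))
for d in(90,85,80,76,70,65,61,55,50,46,40,35,31,25,22,20,19,18,17,16.25,15,14,13,16.25):
    to(d); m,o=mz(ctrl,4); print(d,round(o["t"],2),np.degrees(o["q"][5]).round(2),m[[0,1,5]].round(2))
E
```

```text
stop 29.61 95.75 [ 3.72 -3.16  0.27]
90 29.93 89.99 [ 3.5  -3.79 -0.05]
85 30.24 85.14 [ 3.9  -3.14 -0.01]
80 30.56 80.19 [ 3.89 -2.96  0.07]
76 30.88 76.17 [ 4.41 -2.47  0.01]
70 31.19 70.23 [ 3.97 -1.62 -0.01]
65 31.51 65.22 [ 4.8  -0.95  0.07]
61 31.82 61.18 [ 4.58 -0.27 -0.  ]
55 32.14 55.23 [5.24 0.8  0.  ]
50 32.46 50.26 [4.87 0.56 0.05]
46 32.77 46.27 [4.99 1.49 0.  ]
40 33.09 40.27 [5.33 1.33 0.02]
35 33.41 35.27 [5.08 1.23 0.05]
31 33.73 31.27 [4.74 1.8  0.01]
25 34.04 25.34 [4.93 1.73 0.  ]
22 34.36 22.34 [5.09 1.89 0.04]
20 34.67 20.34 [4.19 2.14 0.05]
19 34.99 19.34 [4.26 2.11 0.04]
18 35.31 18.33 [4.75 1.56 0.06]
17 35.62 17.33 [4.42 2.01 0.05]
16.25 35.94 16.59 [4.9  2.08 0.01]
15 36.26 15.34 [ 5.02  2.42 -0.04]
14 36.58 14.35 [ 4.26  2.24 -0.07]
13 36.89 13.35 [ 4.58  1.95 -0.08]
16.25 37.21 16.59 [4.71 1.98 0.03]
```

The torque crosses zero at about 16.3°, five 15° pitches from the stop. I'll release, retreat and check from above.

```bash
python3 - <<'E'
from bench import ctrl,eyes
from h import *
ctrl.gripper_to(.085); st(ctrl,"open")
p=ctrl.get_obs()["eef_pos"]
ctrl.move_straight([p[0],p[1],.24],v=.12); st(ctrl,"up")
o=ctrl.get_obs(); print(o["tool_rot"])
d=eyes.read_camera("wrist"); np.savez("pics/wrist3_cal.npz",K=d["camera_matrix"],R=d["R"],t=d["t"]);cv2.imwrite("pics/w3.png",d["frame"])
cv2.imwrite("pics/c5.png",d["frame"])
E
```

```text
open 37.92 [ 0.5178 -0.0215  0.1224] F [-0.03 -0.33 -0.18] M [ 0.005 -0.024 -0.018] w 0.0847 ff 0.0 q6 0.2839
up 39.05 [ 0.5172 -0.0214  0.2392] F [-0.79  0.22 -0.1 ] M [-0.033  0.011  0.024] w 0.0851 ff 0.0 q6 0.2832
[-3.14124129e+00  1.32244528e-03  1.11386233e+00]
```

View pics/c5.png

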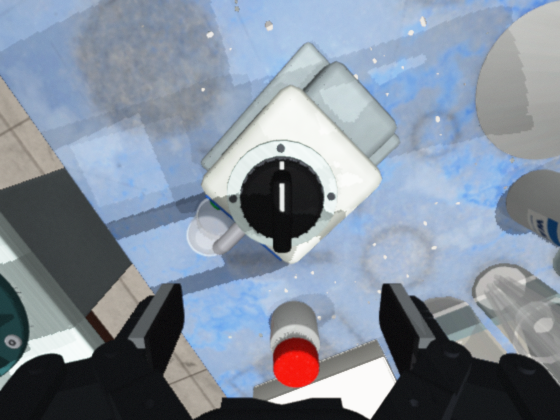

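The dial's white line, at (282,165)–(282,210), is in line with the tool axis. The dial therefore stayed in the fifth click after release, and the beaker and jar are standing and untouched.

```bash
python3 -c "
from bench import ctrl
print(ctrl.hand_in())"
```

```text
the job is handed in; nothing more can be done
None
```

I turned the dial onto its stop (about 0.28 N m measured), backed it off five clicks and let go. The job is handed in at about 39 s with no verdict returned. The last picture shows the beaker and jar standing; the flask was never approached, but I didn't pick it out there.

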